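# Unclamp a clock plate and lay it on the inspection rest

### The job

The brass clock plate has been drilled: lift the clamp bar of the drilling fixture by its ball knob and swing it right back until it rests open on its own, then slide the plate straight out of the open end of the fixture. Lay the plate gently, same face up and lengthwise, centred across the two felt bars of the wooden rest, leave the clamp bar open, and do not disturb the other things on the bench.

Things in the scene. Friction and masses are not known exactly. Their poses are not given: they have to be found in the camera images.
- fixture: Drilling fixture fixed to the bench: grey base plate on four feet, from x=-52 to +72 mm, y=-47 to +45, z=22 to 40. Origin on the bench under the nest, z up. The nest is a 55 mm wide channel along its y axis, centred on x=0, floor z=40, open at the -y end, end stop at y=+32. The clamp bar crosses the nest along x at y=+5, hinged on the +x side, its ball knob beyond the -x side.
- nest_mouth (a point): Middle of the nest's floor edge at its open end (fixture x=0, y=-47, z=40 mm). Steel keeper strips along both sides of the nest (z 45.5 to 48.5, reaching in to 21.5 mm from the middle) overhang the plate's long edges with 1.5 mm headroom: the plate cannot be lifted out, only slid level along the fixture's -y; after about 75 mm it is clear of the base.
- clamp_bar (a joint): Angle of the steel clamp bar, rad: 0 closed (level; its foot rests on the plate and an 8 mm pin, 3.5 mm long, drops into the plate's hole), growing as the ball is lifted, 1.95 fully back on its stop. Past about 1.7 it stays open by gravity, before that it falls shut. No spring; about 0.42 kg, 2 to 3 N at the ball.
- clamp_hinge (a point): Point on the hinge pin's axis in the middle of the clamp bar, at x=+58, y=+5, z=+56 mm in the fixture's frame; the axis is the fixture's y.
- clamp_ball (a point): Centre of the black ball knob, 26 mm diameter, at the bar's free end, 133 mm from the hinge axis, on a 10 mm stem (the 20 mm wide bar ends 25 mm short of the ball's centre). At angle q it lies, from the hinge, 133*cos(q) mm towards the fixture's -x and 133*sin(q) mm up. Closed, it is 56 mm above the bench with free space around and below.
- clock_plate: Loose brass plate with drilled holes, 52 (x) by 120 (y) by 4 mm (z), about 0.2 kg; origin at the centre of its underside, drilled face +z. At the start its axes match the fixture's, its centre about 35 mm towards the fixture's -y, underside at 40 mm; its last 48 mm stick out past the open end, free at both long edges and below. The 15 mm pin hole lies 40 mm from its centre towards +y.
- rest: Wooden rest fixed to the bench, origin under its centre: foot board 90 (x) by 130 mm (y), 10 mm thick, with two felt-topped bars, each 40 (x) by 16 mm (y), centred 36 mm either side of the origin along y, tops at 34 mm. The plate lies along the rest's y (either end first), overhanging the bars by 6 mm at each long edge.
- rest_top (a point): Centre of the rest between the crossbars, level with their felt tops (34 mm above the bench): where the middle of the plate's underside should end.
- loupe: Bystander: black eye loupe, 34 mm diameter, 30 mm tall, standing; origin under its centre.
- wheel: Bystander: brass clock wheel, 49 mm diameter, lying flat with its 12 mm arbor up; origin under its centre.
- oil: Bystander: amber oil bottle, 32 mm diameter, 55 mm tall; origin under its centre.
- screwdriver: Bystander: screwdriver with green handle, 160 mm long, lying on the bench along its x; origin near its middle.

How it is judged:
By the outcome, as a careful person would: the job done as asked, in the order asked, and still so for the second after the job is handed in, with the robot touching nothing.
It also fails if it takes over 64 s, if anything falls off the work surface, if the arm or the gripper's body presses on something with over 40 N, if the wrist force passes 120 N, or if a joint passes its speed limit or range.

### The arm

A 6-joint arm with a two-finger parallel gripper is mounted at the origin on the work surface. World frame = base frame: x ahead of the robot, y to its left, z up, the work surface at z = 0. Lengths are in m, angles in rad, forces in N, time in s.
With the tool pointing down it reaches from about 0.35 to 0.775 m from the base axis. Payload 7.3 kg.
Tool frame: the origin (TCP) lies at the very end of the fingers, on their centre line; the grasp point (between the pads) lies 19 mm behind it; z points along the fingers, y is the line along which they close (so a half turn about z gives the same grasp; the last joint's range is limited). The gripper opens to 92 mm and grips with 3 to 60 N. Pads are 19 mm wide; open, the fingers measure 130 mm over their backs; the gripper's body (75 mm by 190 mm) begins 47 mm behind the grasp point.
Start: joints at [0.959, 0.342, 1.524, -0, 1.275, -0.146], TCP at [0.236, 0.469, 0.227] pointing down, gripper open.
Joint ranges: [-2.53, 2.53], [-0.77, 2.02], [0.04, 2.7], [-1, 4.14], [0.28, 2.66], [-3.11, 3.11]. Speed limits (rad/s): [2.57, 2.57, 3.14, 3.14, 3.14, 3.14].

### API

Orientations are given as [roll, pitch, yaw] about the fixed x, y, z axes, in that order (R = Rz(yaw) Ry(pitch) Rx(roll)).
In Python, from cell import robot, read_camera, get_calibration gives the robot as it stands. The module is installed in compiled form; this text tells all that it offers.
- The arm moves only by the tool send_rows, never from a script. Its argument "plan" is a list of rows, each a list of 2 entries, a list of its own where there are three numbers: the shift along the tool's x, y, z as a fraction of full scale, then the turn, a rotation vector about the tool's x, y, z as a fraction of full scale. A call has exactly 10 rows; each row shifts and turns the commanded pose from where the row before left it, along the tool's axes as they then stand; what a row does not reach is not made up. Full scale, the value 1, is 0.025 m for a shift and 90 degrees for a turn. A row lasts 1/8 s, in which the tool goes at most 62.5 mm and 10.7 degrees, less where a joint would pass 70% of its speed; a pose out of reach is approached as far as the arm can. A call with a number of a shift or a turn outside -1 to 1 is refused whole. A call with a gripper value outside its range is refused whole. "gripper" is the opening, from -1 (shut) to 1 (fully open), so that 0 is half open, set as the call begins (left out, the last holds). The fingers move at their own pace and stop on an object; "force" is the grip in N (left out, the last holds). Time passes only in rows, so rows that do not move let the fingers close, or fill a call up. It gives the time, the measured TCP pose, the force, the opening and the grip force at its end, in the units of the state.
- robot.observe(): the state, without advancing time (a new reading comes with each control period).
- read_camera(name): name is "side" or "top"; returns (picture, depth): 480x640x3 uint8, blue, green, red; 480x640 float32, m along the optical axis (not along the pixel's ray), 0 where there is no reading.
- get_calibration(name): a dict with "intrinsics" (3x3 intrinsics, pixels), "dist_coeffs" ([k1, k2, p1, p2, k3] as OpenCV has them; the pictures are not rectified), "rvec" (rotation vector, rad) and "tvec" (3), from world to camera coordinates, as OpenCV has them. Camera axes: x right, y down, z forward; pixel columns grow to the right and rows downward; lengths in m; the calibration is good to about 2 mm. A picture is of the moment at which its call begins. get_calibration takes no time and is no camera call.
- robot.hand_in(): hands the job in; it is judged then, once.
The state is a dict: "time": time; "qpos": joint angles; "qvel": joint speeds; "joint_efforts": joint torques, N m; "tool_pos": TCP position; "tool_rot": TCP orientation; "contact_force": force on the tool from outside, world axes, zero at the start; "torque": the same for the moment, N m; "opening": finger opening in m; "grip_force": force on a finger pad.
Only numpy, scipy, OpenCV 4.12 (cv2) and the standard library are available. Lean on these libraries where they do the work, as an engineer would, in place of code of your own. Each camera call takes 0.05 s, during which the arm holds its last target. There are 200 camera calls.

## Working session

There is one attempt and no reset: what is moved stays moved. The work goes in short steps, Python scripts to look and compute and a tool call to move; the robot and the scene stay as the last step left them, time stands still between calls to the robot, and variables do not carry over. Pictures are saved under pics/ and viewed, at most 10 in all, crops included, and the job is handed in when it is done.

Besides the shell and the picture viewer there is one more tool, called after "Call:" as name(argument=value, ...), one argument or row to a line, values as JSON. send_rows: Moves the arm, as the interface text tells. Shift numbers are shares of 0.025 m and turn numbers shares of 90 degrees, none past 1 either way. Its arguments: {"type":"object","properties":{"plan":{"type":"array"},"gripper":{"type":"number"},"force":{"type":"number"}},"required":["plan"]}

```bash
mkdir -p pics; cat > h.py <<'E'
import numpy as np, cv2
from cell import robot, read_camera, get_calibration
def cam(n):
    c=get_calibration(n); R,_=cv2.Rodrigues(np.array(c["rvec"],float)); return np.array(c["intrinsics"],float),np.array(c["dist_coeffs"],float),R,np.array(c["tvec"],float).ravel()
def world(n,depth):
    K,D,R,t=cam(n); v,u=np.mgrid[0:480,0:640]
    p=cv2.undistortPoints(np.stack([u,v],-1).reshape(-1,1,2).astype(float),K,D).reshape(480,640,2)
    P=np.dstack([p*depth[...,None],depth])
    return (P-t)@R
def ray(n,u,v,z):
    K,D,R,t=cam(n); p=cv2.undistortPoints(np.array([[[u,v]]],float),K,D).ravel()
    d=np.r_[p,1]@R; o=-t@R; return o+d*(z-o[2])/d[2]
E
python3 - <<'E'
from h import *
for n in("top","side"):
    i,d=read_camera(n); cv2.imwrite(f"pics/{n}0.png",i); np.save(n+"d0",d)
    K,D,R,t=cam(n); print(n,-t@R,R[2])
print(robot.observe())
E
```

```text
top [0.42698668 0.05520501 1.02211533] [ 0.17207399 -0.0094436  -0.98503876]
side [ 0.41800959 -0.72793418  1.00334245] [ 0.14938956  0.62520783 -0.76602736]
{'time': 0.1, 'qpos': array([ 9.59032562e-01,  3.42631380e-01,  1.52489754e+00, -1.07948852e-05,
        1.27536259e+00, -1.45997941e-01]), 'qvel': array([ 0.00107263, -0.00245653, -0.00172267,  0.00060916, -0.00047986,
        0.00124432]), 'joint_efforts': array([ 1.49143874e-03, -4.32007456e+01, -2.44693869e+01,  7.19595887e-02,
        5.27115364e-02, -6.69877636e-05]), 'tool_pos': array([0.23556543, 0.46880272, 0.22613405]), 'tool_rot': array([-3.14030611e+00, -1.78744170e-04,  2.67582986e+00]), 'contact_force': array([-0.40076949,  0.12815749,  0.14319087]), 'torque': array([ 0.0291179 , -0.02835972, -0.02360107]), 'grip_force': 0.0, 'opening': 0.09168444816486082}
```

View pics/top0.png

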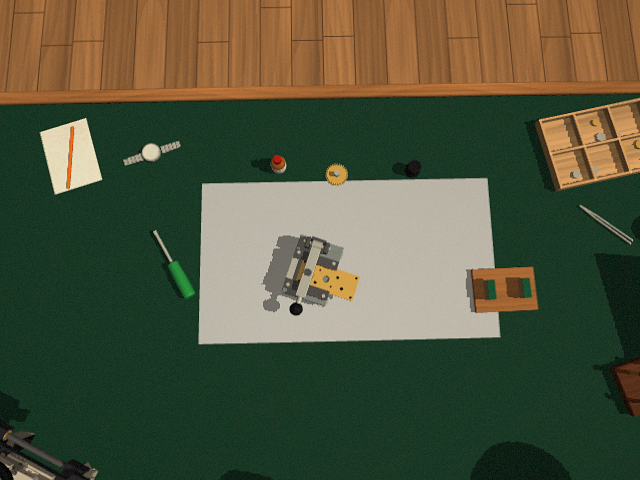

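View pics/side0.png

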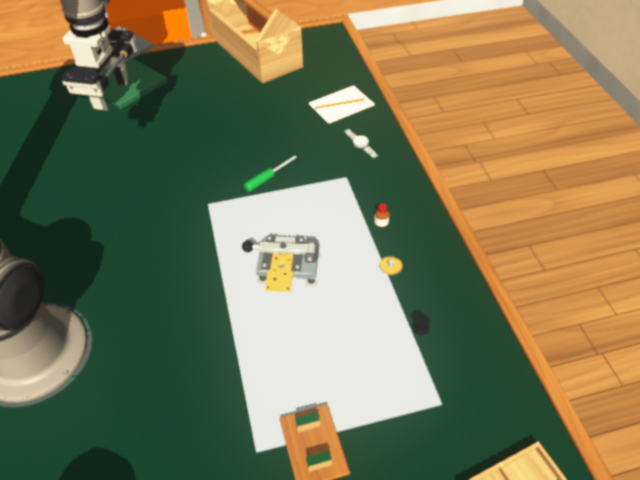

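The top view has the ball at (296,309), the hinge end of the bar at (318,242), the plate's free end at about (358,288) and the rest at about (505,290). The side view agrees.

```bash
python3 - <<'E'
from h import *
for n in("top","side"):
    i=cv2.imread(f"pics/{n}0.png"); d=np.load(n+"d0.npy"); W=world(n,d)
    hsv=cv2.cvtColor(i,cv2.COLOR_BGR2HSV); H,S,V=cv2.split(hsv); z=W[...,2]
    print(n,"noise paper z", np.percentile(z[(S<30)&(V>180)&(z<.03)],[5,50,95]).round(4))
    def roi(m,a,b,c,e):
        o=np.zeros_like(m); o[b:e,a:c]=m[b:e,a:c]; return o
    R=(255,225,375,325) if n=="top" else (235,225,330,300)
    pm=roi((H>15)&(H<32)&(S>120)&(V>120)&(z>.032)&(z<.055),*R)
    def rect(m,zz,nm):
        v,u=np.nonzero(m); P=np.array([ray(n,a,b,zz) for a,b in zip(u,v)])[:,:2]
        r=cv2.minAreaRect((P*1000).astype(np.float32)); print(nm,len(u),"z",np.median(z[m]).round(4),r, "box",cv2.boxPoints(r).round(1).tolist())
    rect(pm,.044,"plate")
    bm=roi((V<60)&(z>.045)&(z<.085),*R)
    if n=="top": bm=roi(bm,283,295,310,320)
    else: bm=roi(bm,238,236,256,256)
    v,u=np.nonzero(bm); print("ball px",u.mean(),v.mean(),len(u),ray(n,u.mean(),v.mean(),.056), "zmax",np.percentile(z[bm],95))
    R2=(460,260,545,320) if n=="top" else (270,395,355,480)
    rect(roi((z>.004)&(z<.02)&(S>60)&(H<25),*R2),.01,"foot")
    g=roi((H>50)&(H<95)&(S>80)&(z>.026)&(z<.045),*R2)
    k,l,s,c=cv2.connectedComponentsWithStats(g.astype(np.uint8))
    for j in range(1,k):
        if s[j,4]>30: print("felt",s[j],ray(n,*c[j],.034))
    rect(roi((z>.025)&(z<.05),*R2),.034,"bars")
# hi features
i=cv2.imread("pics/top0.png")[225:330,250:375]; j=cv2.imread("pics/side0.png")[225:300,230:330]
a=cv2.resize(i,(625,525),interpolation=2); cv2.imwrite("pics/c1.png",a)
E
```

```text
top noise paper z [-0.0025  0.0006  0.0036]
plate 1068 z 0.044 ((512.0262451171875, 42.04180908203125), (118.9361572265625, 50.70598602294922), 70.25688171386719) box [[468.1000061035156, -5.400000095367432], [515.7999877929688, -22.5], [556.0, 89.4000015258789], [508.29998779296875, 106.5999984741211]]
ball px 295.47058823529414 308.5378151260504 119 [0.45450384 0.10584485 0.056     ] zmax 0.06973134307610425Traceback (most recent call last):
  File "<stdin>", line 19, in <module>
  File "<stdin>", line 11, in rect
  File "h.py", line 11, in ray
    K,D,R,t=cam(n); p=cv2.undistortPoints(np.array([[[u,v]]],float),K,D).ravel()
            ~~~^^^
  File "h.py", line 4, in cam
    c=get_calibration(n); R,_=cv2.Rodrigues(np.array(c["rvec"],float)); return np.array(c["intrinsics"],float),np.array(c["dist_coeffs"],float),R,np.array(c["tvec"],float).ravel()
ValueError: time passes only in moves, steps and waits
```

```bash
sed -i 's/^import numpy.*/import numpy as np, cv2, functools/; s/^def cam/@functools.cache\ndef cam/' h.py
cat > m.py <<'E'
from h import *
import sys
def go(n,i,d,skip=()):
    W=world(n,d)
    H,S,V=cv2.split(cv2.cvtColor(i,cv2.COLOR_BGR2HSV)); z=W[...,2]
    def roi(m,a,b,c,e):
        o=np.zeros_like(m); o[b:e,a:c]=m[b:e,a:c]; return o
    R=(255,225,375,325) if n=="top" else (235,225,330,300)
    def rect(m,zz,nm):
        v,u=np.nonzero(m)
        if len(u)<5: print(nm,"none");return
        P=np.array([ray(n,a,b,zz) for a,b in zip(u,v)])[:,:2]
        r=cv2.minAreaRect((P*1000).astype(np.float32)); print(nm,len(u),"z",np.median(z[m]).round(4),np.round(np.r_[r[0],r[1],r[2]],1), "box",cv2.boxPoints(r).round(1).tolist())
    rect(roi((H>15)&(H<32)&(S>120)&(V>120)&(z>.032)&(z<.055),*R),.044,"plate")
    bm=roi((V<60)&(z>.045)&(z<.085),*((283,295,310,320) if n=="top" else (238,236,256,256)))
    v,u=np.nonzero(bm); 
    if len(u): print("ball px",u.mean(),v.mean(),len(u),ray(n,u.mean(),v.mean(),.056), "zmax",np.percentile(z[bm],95))
    R2=(460,260,545,320) if n=="top" else (270,395,355,480)
    rect(roi((z>.004)&(z<.02)&(S>60)&(H<25),*R2),.01,"foot")
    g=roi((H>50)&(H<95)&(S>80)&(z>.024)&(z<.045),*R2)
    k,l,s,c=cv2.connectedComponentsWithStats(g.astype(np.uint8))
    for j in range(1,k):
        if s[j,4]>30: print("felt",s[j],ray(n,*c[j],.034))
    rect(roi((z>.025)&(z<.05),*R2),.034,"bars")
E
python3 - <<'E'
from m import *
for n in("top","side"):
    print(n);go(n,cv2.imread(f"pics/{n}0.png"),np.load(n+"d0.npy"))
i=cv2.imread("pics/top0.png")[225:330,250:375]; j=cv2.imread("pics/top0.png")[255:325,460:545]
a=np.zeros((525,800,3),np.uint8); a[:420,:500]=cv2.resize(i,(500,420),interpolation=2); b=cv2.resize(j,(298,245),interpolation=2); a[:245,502:]=b
k=cv2.imread("pics/side0.png")[225:300,235:330]; a[250:250+225,502:502+285]=cv2.resize(k,(285,225),interpolation=2)
cv2.imwrite("pics/c1.png",a)
E
```

```text
top
plate 1068 z 0.044 [512.   42.  118.9  50.7  70.3] box [[468.1000061035156, -5.400000095367432], [515.7999877929688, -22.5], [556.0, 89.4000015258789], [508.29998779296875, 106.5999984741211]]
ball px 295.47058823529414 308.5378151260504 119 [0.45450384 0.10584485 0.056     ] zmax 0.06973134307610425
foot 2263 z 0.0101 [ 486.7 -324.5   89.7  131.2    1.7] box [[439.8999938964844, -260.29998779296875], [443.79998779296875, -391.3999938964844], [533.4000244140625, -388.79998779296875], [529.5999755859375, -257.6000061035156]]
felt [522 278   9  20 139] [ 0.48714681 -0.36099332  0.034     ]
felt [487 280   9  19 140] [ 0.48536247 -0.28895478  0.034     ]
bars 380 z 0.0336 [ 486.8 -324.    40.3   90.     1.6] box [[465.3999938964844, -279.6000061035156], [467.79998779296875, -369.6000061035156], [508.1000061035156, -368.5], [505.70001220703125, -278.5]]
side
plate 824 z 0.044 [511.4  29.2  95.2  50.7  69.6] box [[471.1000061035156, -6.599999904632568], [518.5999755859375, -24.299999237060547], [551.7000122070312, 65.0], [504.20001220703125, 82.5999984741211]]
ball px 247.04761904761904 244.85714285714286 21 [0.45802358 0.10727729 0.056     ] zmax 0.06997157022656458
foot 3082 z 0.0102 [ 489.8 -328.5   90.4  130.6    1.5] box [[442.8999938964844, -264.3999938964844], [446.3999938964844, -394.8999938964844], [536.7000122070312, -392.6000061035156], [533.2999877929688, -262.0]]
felt [296 413  22  12 154] [ 0.4886977  -0.29025665  0.034     ]
felt [307 452  23  13 175] [ 0.49020258 -0.36240108  0.034     ]
bars 549 z 0.0335 [ 489.5 -329.    40.7   91.4    1.8] box [[467.70001220703125, -284.0], [470.6000061035156, -375.29998779296875], [511.29998779296875, -374.0], [508.3999938964844, -282.70001220703125]]
```

View pics/c1.png

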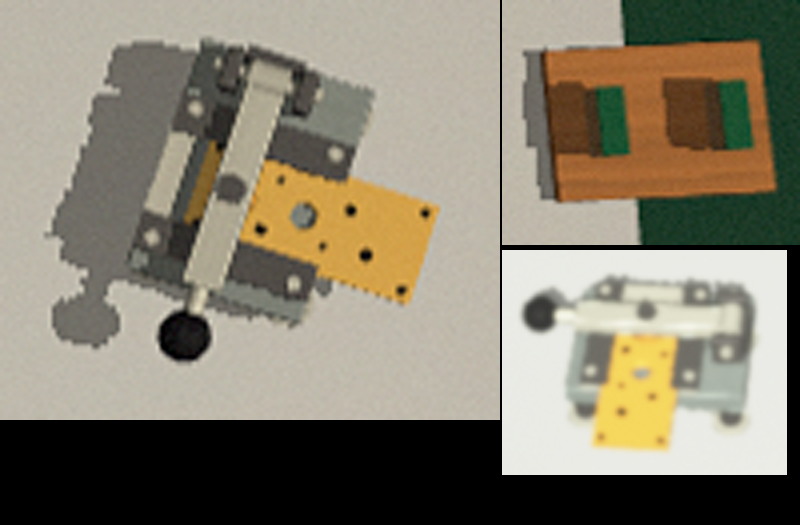

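The crop confirms the layout. My estimate is fixture yaw −20° with its origin at (0.526, 0.075), ball at (0.4565, 0.106), and rest at (0.488, −0.326) with yaw 1.6°. These match the given sizes, so I'm moving above the ball.

Call:
send_rows(
  plan=[
    [[0,0,0],[0,0,-0.074]],
    [[-0.7,-0.56,0.2],[0,0,0]],
    [[-0.7,-0.56,0.2],[0,0,0]],
    [[-0.7,-0.56,0.2],[0,0,0]],
    [[-0.7,-0.56,0.2],[0,0,0]],
    [[-0.7,-0.56,0.2],[0,0,0]],
    [[-0.7,-0.56,0.2],[0,0,0]],
    [[-0.7,-0.56,0.2],[0,0,0]],
    [[-0.7,-0.56,0.2],[0,0,0]],
    [[-0.7,-0.56,0.2],[0,0,0]],
  ],
  gripper=1,
  force=12,
)

```text
time: 1.35
tool_pos: [0.3407, 0.296, 0.1813]
tool_rot: [-3.141, -0.0, 2.792]
contact_force: [0.4, -0.3, -0.2]
opening: 0.0917
grip_force: 0.0
```

Call:
send_rows(
  plan=[
    [[-0.7,-0.56,0.2],[0,0,0]],
    [[-0.7,-0.56,0.2],[0,0,0]],
    [[-0.7,-0.56,0.2],[0,0,0]],
    [[-0.7,-0.56,0.2],[0,0,0]],
    [[-0.7,-0.56,0.2],[0,0,0]],
    [[-0.7,-0.56,0.2],[0,0,0]],
    [[-0.7,-0.56,0.2],[0,0,0]],
    [[-0.7,-0.56,0.2],[0,0,0]],
    [[-0.7,-0.56,0.2],[0,0,0]],
    [[0,0,0],[0,0,0]],
  ],
)

```text
time: 2.6
tool_pos: [0.4456, 0.1235, 0.1362]
tool_rot: [-3.141, -0.001, 2.79]
contact_force: [0.1, 0.1, -0.6]
opening: 0.0917
grip_force: 0.0
```

Call:
send_rows(
  plan=[
    [[-0.64,-0.5,0],[0,0,0]],
    [[0,0,0.5],[0,0,0]],
    [[0,0,0.7],[0,0,0]],
    [[0,0,0.7],[0,0,0]],
    [[0,0,0.7],[0,0,0]],
    [[0,0,0.7],[0,0,0]],
    [[0,0,0.4],[0,0,0]],
    [[0,0,0.26],[0,0,0]],
    [[0,0,0],[0,0,0]],
    [[0,0,0],[0,0,0]],
  ],
  gripper=-0.1,
)

```text
time: 3.85
tool_pos: [0.4565, 0.1073, 0.0381]
tool_rot: [3.141, 0.001, 2.792]
contact_force: [0.9, 0.3, -0.6]
opening: 0.0413
grip_force: 0.0
```

```bash
python3 - <<'E'
from h import *
i,d=read_camera("top");j,e=read_camera("side")
a=np.hstack([cv2.resize(i[255:335,260:360],(400,320),interpolation=2),cv2.resize(j[215:295,220:320],(400,320),interpolation=2)])
cv2.imwrite("pics/c2.png",a)
s=robot.observe();print(s["tool_pos"],s["contact_force"],s["opening"])
E
```

```text
[0.45652909 0.10724069 0.0381666 ] [-0.36521017 -0.20826932  0.698448  ] 0.04136577352871219
```

View pics/c2.png

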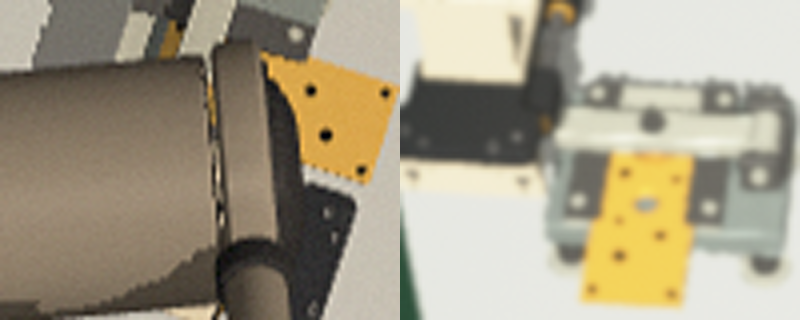

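The gripper straddles the ball and hides it in both views; there is no contact force. Closing.

Call:
send_rows(
  plan=[
    [[0,0,0],[0,0,0]],
    [[0,0,0],[0,0,0]],
    [[0,0,0],[0,0,0]],
    [[0,0,0],[0,0,0]],
    [[0,0,0],[0,0,0]],
    [[0,0,0],[0,0,0]],
    [[0,0,0],[0,0,0]],
    [[0,0,0],[0,0,0]],
    [[0,0,0],[0,0,0]],
    [[0,0,0],[0,0,0]],
  ],
  gripper=-1,
  force=15,
)

```text
time: 5.2
tool_pos: [0.456, 0.1065, 0.0378]
tool_rot: [-3.141, -0.0, 2.792]
contact_force: [-1.5, -4.7, 2.5]
opening: 0.0244
grip_force: 15.0
```

```bash
python3 -c "
import numpy as np
q=np.r_[0,np.cumsum(np.r_[2.0,[3.72]*29])]*np.pi/180
x=-133*(1-np.cos(q))/25;z=-133*np.sin(q)/25
print(q[-1]);p=np.round(np.c_[x,z],2);print(np.diff(p,axis=0).round(2).tolist())"
```

```text
1.917767782091369
[[0.0, -0.19], [-0.03, -0.34], [-0.04, -0.34], [-0.07, -0.34], [-0.09, -0.33], [-0.11, -0.33], [-0.13, -0.32], [-0.15, -0.31], [-0.18, -0.3], [-0.19, -0.29], [-0.21, -0.27], [-0.22, -0.26], [-0.25, -0.25], [-0.26, -0.23], [-0.27, -0.21], [-0.29, -0.19], [-0.29, -0.18], [-0.31, -0.15], [-0.32, -0.14], [-0.33, -0.11], [-0.33, -0.09], [-0.34, -0.07], [-0.34, -0.05], [-0.34, -0.03], [-0.35, 0.0], [-0.34, 0.02], [-0.35, 0.04], [-0.34, 0.06], [-0.33, 0.09], [-0.33, 0.11]]
```

Call:
send_rows(
  plan=[
    [[0,-0.03,-0.19],[0,0,0]],
    [[-0.03,0,-0.34],[0,0,0]],
    [[-0.04,0,-0.34],[0,0,0]],
    [[-0.07,0,-0.34],[0,0,0]],
    [[-0.09,0,-0.33],[0,0,0]],
    [[-0.11,0,-0.33],[0,0,0]],
    [[-0.13,0,-0.32],[0,0,0]],
    [[-0.15,0,-0.31],[0,0,0]],
    [[-0.18,0,-0.3],[0,0,0]],
    [[-0.19,0,-0.29],[0,0,0]],
  ],
)

```text
time: 6.45
tool_pos: [0.4793, 0.0982, 0.1155]
tool_rot: [3.141, -0.0, 2.792]
contact_force: [-1.6, 3.0, -1.6]
opening: 0.0244
grip_force: 15.0
```

Call:
send_rows(
  plan=[
    [[-0.21,0.01,-0.27],[0,0,0]],
    [[-0.22,0,-0.26],[0,0,0]],
    [[-0.25,0,-0.25],[0,0,0]],
    [[-0.26,0,-0.23],[0,0,0]],
    [[-0.27,0,-0.21],[0,0,0]],
    [[-0.29,0,-0.19],[0,0,0]],
    [[-0.29,0,-0.18],[0,0,0]],
    [[-0.31,0,-0.15],[0,0,0]],
    [[-0.32,0,-0.14],[0,0,0]],
    [[-0.33,0,-0.11],[0,0,0]],
  ],
)

```text
time: 7.7
tool_pos: [0.5452, 0.0752, 0.1655]
tool_rot: [3.14, 0.002, 2.792]
contact_force: [0.6, 6.3, 0.9]
opening: 0.0246
grip_force: 15.0
```

Call:
send_rows(
  plan=[
    [[-0.33,0,-0.09],[0,0,0]],
    [[-0.34,0,-0.07],[0,0,0]],
    [[-0.34,0,-0.05],[0,0,0]],
    [[-0.34,0,-0.03],[0,0,0]],
    [[-0.35,0,0],[0,0,0]],
    [[-0.34,0,0.02],[0,0,0]],
    [[-0.35,0,0.04],[0,0,0]],
    [[-0.34,0,0.06],[0,0,0]],
    [[-0.33,0,0.09],[0,0,0]],
    [[-0.28,0,0.1],[0,0,0]],
  ],
)

```text
time: 8.95
tool_pos: [0.6249, 0.0473, 0.1642]
tool_rot: [3.138, 0.005, 2.792]
contact_force: [4.0, 8.2, 2.7]
opening: 0.0249
grip_force: 15.0
```

Call:
send_rows(
  plan=[
    [[0,0.04,0],[0,0,0]],
    [[0,0,0],[0,0,0]],
    [[0,0,0],[0,0,0]],
    [[0,0,0],[0,0,0]],
    [[0,0,-0.2],[0,0,0]],
    [[0,0,-0.5],[0,0,0]],
    [[0,0,-0.8],[0,0,0]],
    [[0,0,-0.8],[0,0,0]],
    [[0,0,-0.8],[0,0,0]],
    [[0,0,0],[0,0,0]],
  ],
  gripper=0.2,
)

```text
time: 10.2
tool_pos: [0.6236, 0.0471, 0.2431]
tool_rot: [3.14, 0.005, 2.792]
contact_force: [0.6, -0.3, 0.0]
opening: 0.0551
grip_force: 0.0
```

Call:
send_rows(
  plan=[
    [[0.2,-0.6,0],[0,0,0]],
    [[0.4,-0.9,0],[0,0,0]],
    [[0.4,-0.9,0],[0,0,0]],
    [[0.4,-0.9,0],[0,0,0]],
    [[0.4,-0.9,0],[0,0,0]],
    [[0.4,-0.9,0],[0,0,0]],
    [[0.4,-0.9,0],[0,0,0]],
    [[0.4,-0.9,0],[0,0,0]],
    [[0.2,-0.9,0],[0,0,0]],
    [[0,-0.6,0],[0,0,0]],
  ],
)

```text
time: 11.45
tool_pos: [0.474, -0.1237, 0.2398]
tool_rot: [-3.142, -0.002, 2.791]
contact_force: [0.1, -0.1, 0.3]
opening: 0.0554
grip_force: 0.0
```

Call:
send_rows(
  plan=[
    [[0,0,0],[0,0,0.1]],
    [[0,0,0],[0,0,0.1]],
    [[0,0,0],[0,0,0.1]],
    [[0,0,0],[0,0,0.1]],
    [[0,0,0],[0,0,0.1]],
    [[0,0,0],[0,0,0.1]],
    [[0,0,0],[0,0,0.1]],
    [[0,0,0],[0,0,0.1]],
    [[0,0,0],[0,0,0.1]],
    [[0,0,0],[0,0,0.1]],
  ],
  gripper=1,
)

```text
time: 12.7
tool_pos: [0.4752, -0.123, 0.2399]
tool_rot: [-3.141, -0.0, 1.216]
contact_force: [0.3, -0.6, -0.8]
opening: 0.0917
grip_force: 0.0
```

```bash
python3 - <<'E'
from m import *
s=robot.observe();print(s["tool_pos"],s["tool_rot"])
P={}
for n in("top","side"):
    i,d=read_camera(n); P[n]=i; np.save(n+"d1",d); cv2.imwrite(f"pics/{n}1.png",i); print(n); go(n,i,d)
a=np.hstack([cv2.resize(P["top"][215:325,250:390],(400,314),interpolation=2),cv2.resize(P["side"][205:315,220:360],(400,314),interpolation=2)])
cv2.imwrite("pics/c3.png",a)
E
```

```text
[ 0.47519018 -0.12299721  0.23988906] [-3.14060746e+00 -1.67699770e-04  1.21597694e+00]
top
plate 1270 z 0.0439 [512.2  42.5 119.9  50.7  70.4] box [[468.20001220703125, -5.5], [515.9000244140625, -22.5], [556.2000122070312, 90.5], [508.3999938964844, 107.5]]
foot none
bars none
side
plate 840 z 0.0439 [514.   38.  113.5  51.1  71.1] box [[471.3999938964844, -7.400000095367432], [519.7999877929688, -24.0], [556.5, 83.4000015258789], [508.1000061035156, 100.0]]
foot 3082 z 0.0102 [ 490.1 -328.5   91.   131.     1.4] box [[443.0, -264.1000061035156], [446.1000061035156, -395.1000061035156], [537.2000122070312, -392.8999938964844], [534.0, -261.8999938964844]]
felt [296 413  22  12 152] [ 0.48858548 -0.29031192  0.034     ]
felt [307 452  23  13 177] [ 0.49020962 -0.36240466  0.034     ]
bars 543 z 0.0335 [ 489.6 -329.1   40.5   91.5    1.8] box [[467.8999938964844, -284.0], [470.79998779296875, -375.3999938964844], [511.29998779296875, -374.1000061035156], [508.3999938964844, -282.70001220703125]]
```

View pics/c3.png

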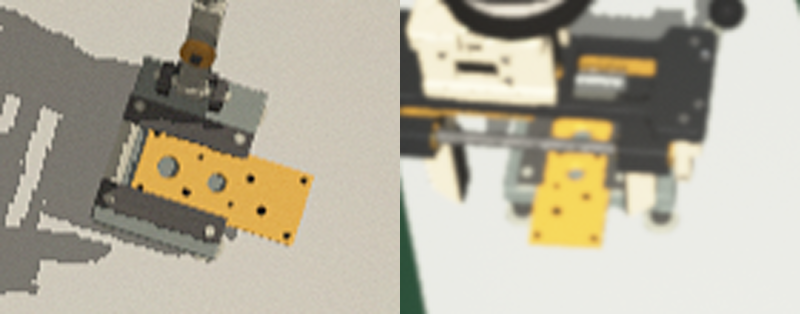

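The clamp bar stands open on its own, and in the left crop the plate runs from (145,130) to (300,245), unobstructed. Next I approach the plate's free end.

Call:
send_rows(
  plan=[
    [[0,0,0],[0,0,-0.01]],
    [[0.8,-0.1,0.4],[0,0,0]],
    [[0.8,-0.1,0.6],[0,0,0]],
    [[0.8,-0.1,0.6],[0,0,0]],
    [[0.8,-0.1,0.6],[0,0,0]],
    [[0.8,-0.1,0.6],[0,0,0]],
    [[0.8,-0.1,0.6],[0,0,0]],
    [[0.8,-0.13,0.6],[0,0,0]],
    [[0,0,0.4],[0,0,0]],
    [[0,0,0],[0,0,0]],
  ],
)

```text
time: 14.05
tool_pos: [0.5037, 0.015, 0.1298]
tool_rot: [-3.14, 0.001, 1.238]
contact_force: [0.1, 0.2, 0.1]
opening: 0.0919
grip_force: 0.0
```

Call:
send_rows(
  plan=[
    [[0,0.03,0.4],[0,0,0]],
    [[0,0,0.7],[0,0,0]],
    [[0,0,0.7],[0,0,0]],
    [[0,0,0.7],[0,0,0]],
    [[0,0,0.6],[0,0,0]],
    [[0,0,0.5],[0,0,0]],
    [[0,0,0.4],[0,0,0]],
    [[0,0,0.2],[0,0,0]],
    [[0,0,0],[0,0,0]],
    [[0,0,0],[0,0,0]],
  ],
)

```text
time: 15.3
tool_pos: [0.5052, 0.0152, 0.0258]
tool_rot: [3.141, -0.0, 1.237]
contact_force: [-0.3, 0.6, 0.4]
opening: 0.0917
grip_force: 0.0
```

Call:
send_rows(
  plan=[
    [[0,0,0],[0,0,0]],
    [[0,0,0],[0,0,0]],
    [[0,0,0],[0,0,0]],
    [[0,0,0],[0,0,0]],
    [[0,0,0],[0,0,0]],
    [[0,0,0],[0,0,0]],
    [[0,0,0],[0,0,0]],
    [[0,0,0],[0,0,0]],
    [[0,0,0],[0,0,0]],
    [[0,0,0],[0,0,0]],
  ],
  gripper=0.05,
  force=8,
)

```text
time: 16.55
tool_pos: [0.5047, 0.0152, 0.0254]
tool_rot: [-3.141, 0.0, 1.237]
contact_force: [-2.6, 0.7, 0.8]
opening: 0.0518
grip_force: 8.0
```

Call:
send_rows(
  plan=[
    [[0,-0.02,0],[0,0,0]],
    [[0,0,0],[0,0,0]],
    [[0,0,0],[0,0,0]],
    [[-0.1,0,0],[0,0,0]],
    [[-0.2,0,0],[0,0,0]],
    [[-0.2,0,0],[0,0,0]],
    [[-0.2,0,0],[0,0,0]],
    [[-0.2,0,0],[0,0,0]],
    [[0,0,0],[0,0,0]],
    [[0,0,0],[0,0,0]],
  ],
  gripper=-1,
  force=45,
)

```text
time: 17.8
tool_pos: [0.497, -0.0061, 0.0254]
tool_rot: [-3.142, 0.0, 1.237]
contact_force: [-0.6, -0.8, -0.3]
opening: 0.0508
grip_force: 45.0
```

Call:
send_rows(
  plan=[
    [[-0.15,0,0],[0,0,0]],
    [[-0.25,0,0],[0,0,0]],
    [[-0.25,0,0],[0,0,0]],
    [[-0.25,0,0],[0,0,0]],
    [[-0.25,0,0],[0,0,0]],
    [[-0.3,0,0],[0,0,0]],
    [[-0.3,0,0],[0,0,0]],
    [[-0.3,0,0],[0,0,0]],
    [[-0.3,0,0],[0,0,0]],
    [[-0.3,0,0],[0,0,0]],
  ],
)

```text
time: 19.05
tool_pos: [0.4751, -0.069, 0.0254]
tool_rot: [-3.141, -0.0, 1.237]
contact_force: [1.1, -0.3, -2.0]
opening: 0.0506
grip_force: 45.0
```

Call:
send_rows(
  plan=[
    [[0,0,-0.3],[0,0,0]],
    [[-0.3,0,-0.5],[0,0,0]],
    [[-0.5,0.2,-0.5],[0,0,0]],
    [[-0.7,0.28,0],[0,0,0]],
    [[-0.7,0.28,0],[0,0,0]],
    [[-0.7,0.28,0],[0,0,0]],
    [[-0.7,0.28,0],[0,0,0]],
    [[-0.7,0.28,0],[0,0,0]],
    [[-0.7,0.28,0],[0,0,0]],
    [[-0.7,0.28,0],[0,0,0]],
  ],
)

```text
time: 20.3
tool_pos: [0.4797, -0.2221, 0.0579]
tool_rot: [-3.142, -0.0, 1.237]
contact_force: [-0.3, -0.1, -2.0]
opening: 0.0507
grip_force: 45.0
```

Call:
send_rows(
  plan=[
    [[-0.7,0.3,0],[0,0,0]],
    [[-0.7,0.3,0],[0,0,0]],
    [[-0.7,0.3,0],[0,0,0]],
    [[-0.7,0.3,0],[0,0,0]],
    [[-0.7,0.3,0],[0,0,0]],
    [[-0.7,0.3,0],[0,0,0]],
    [[-0.5,0.2,0],[0,0,-0.05]],
    [[-0.2,0.05,0],[0,0,-0.06]],
    [[0,0,0],[0,0,-0.06]],
    [[0,0,0],[0,0,-0.06]],
  ],
)

```text
time: 21.55
tool_pos: [0.4883, -0.3541, 0.0578]
tool_rot: [-3.142, -0.0, 1.601]
contact_force: [1.1, 1.0, -1.9]
opening: 0.0511
grip_force: 45.0
```

```bash
python3 - <<'E'
from m import *
s=robot.observe();print(s["tool_pos"],s["tool_rot"],s["contact_force"])
P={}
for n in("top","side"):
    i,d=read_camera(n); P[n]=i; W=world(n,d); H,S,V=cv2.split(cv2.cvtColor(i,cv2.COLOR_BGR2HSV)); z=W[...,2]
    m=(H>18)&(H<32)&(S>130)&(V>110)&(z>.05)&(z<.11)&(abs(W[...,0]-.49)<.08)&(abs(W[...,1]+.33)<.12)
    p=W[m]; print(n,len(p))
    if len(p)>50:
        c=np.linalg.lstsq(np.c_[p[:,:2]-[.488,-.3265],np.ones(len(p))],p[:,2],rcond=None)[0]; print("plane slopes xy, z",c, p.min(0),p.max(0))
a=np.hstack([cv2.resize(P["top"][230:340,440:580],(400,314),interpolation=2),cv2.resize(P["side"][370:480,240:380],(400,314),interpolation=2)])
cv2.imwrite("pics/c4.png",a)
E
```

```text
[ 0.48832028 -0.35410138  0.05780868] [-3.14152503e+00 -2.13816601e-04  1.60113108e+00] [ 1.07124541  1.04403224 -1.87185189]
top 1005
plane slopes xy, z [ 0.00384419 -0.01737973  0.07593817] [ 0.45808454 -0.36552346  0.06892376] [ 0.51263678 -0.26436109  0.08169366]
side 573
plane slopes xy, z [ 0.00176717 -0.01206014  0.0762477 ] [ 0.4657286  -0.38800987  0.07140358] [ 0.51817282 -0.34740986  0.08164261]
```

View pics/c4.png

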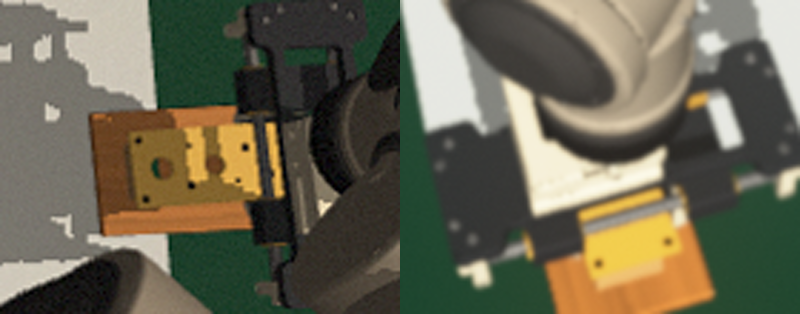

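The plate hangs above the rest, sagging about 0.9° at its inner end; the centre is within 1 mm or so of the rest's. I'll level it and lower.

Call:
send_rows(
  plan=[
    [[0,0.02,0],[0,0.01,0]],
    [[0,0,0.2],[0,0,0]],
    [[0,0,0.3],[0,0,0]],
    [[0,0,0.3],[0,0,0]],
    [[0,0,0.2],[0,0,0]],
    [[0,0,0.2],[0,0,0]],
    [[0,0,0.1],[0,0,0]],
    [[0,0,0.06],[0,0,0]],
    [[0,0,0.04],[0,0,0]],
    [[0,0,0],[0,0,0]],
  ],
)

```text
time: 22.9
tool_pos: [0.4889, -0.3529, 0.023]
tool_rot: [3.141, -0.016, 1.598]
contact_force: [-0.6, -0.0, -2.1]
opening: 0.0511
grip_force: 45.0
```

Call:
send_rows(
  plan=[
    [[-0.03,0,0.02],[0,0,0]],
    [[0,0,0.02],[0,0,0]],
    [[0,0,0.02],[0,0,0]],
    [[0,0,0.02],[0,0,0]],
    [[0,0,0.02],[0,0,0]],
    [[0,0,0.02],[0,0,0]],
    [[0,0,0],[0,0,0]],
    [[0,0,0],[0,0,0]],
    [[0,0,0],[0,0,0]],
    [[0,0,0],[0,0,0]],
  ],
)

```text
time: 24.15
tool_pos: [0.4889, -0.3535, 0.02]
tool_rot: [3.142, -0.016, 1.598]
contact_force: [0.5, 0.4, -2.9]
opening: 0.051
grip_force: 45.0
```

Call:
send_rows(
  plan=[
    [[0,0,0.01],[0,0,0]],
    [[0,0,0.01],[0,0,0]],
    [[0,0,0.01],[0,0,0]],
    [[0,0,0],[0,0,0]],
    [[0,0,0],[0,0,0]],
    [[0,0,0],[0,0,0]],
    [[0,0,0],[0,0,0]],
    [[0,0,0],[0,0,0]],
    [[0,0,0],[0,0,0]],
    [[0,0,0],[0,0,0]],
  ],
)

```text
time: 25.4
tool_pos: [0.4889, -0.3535, 0.0195]
tool_rot: [3.141, -0.016, 1.598]
contact_force: [-2.2, 2.0, 5.0]
opening: 0.0504
grip_force: 45.0
```

Call:
send_rows(
  plan=[
    [[0,0,-0.01],[0,0,0]],
    [[0,0,0],[0,0,0]],
    [[0,0,0],[0,0,0]],
    [[0,0,0],[0,0,0]],
    [[0,0,0],[0,0,0]],
    [[0,0,0],[0,0,0]],
    [[0,0,0],[0,0,0]],
    [[0,0,0],[0,0,0]],
    [[0,0,0],[0,0,0]],
    [[0,0,0],[0,0,0]],
  ],
  force=5,
)

```text
time: 26.65
tool_pos: [0.4889, -0.3535, 0.0194]
tool_rot: [3.141, -0.016, 1.598]
contact_force: [-1.2, -0.3, 1.7]
opening: 0.0522
grip_force: 5.0
```

Call:
send_rows(
  plan=[
    [[0,0,0],[0,0,0]],
    [[0,0,0],[0,0,0]],
    [[0,0,0],[0,0,0]],
    [[0,0,0],[0,0,0]],
    [[0,0,0],[0,0,0]],
    [[0,0,-0.2],[0,0,0]],
    [[0,0,-0.4],[0,0,0]],
    [[0,0,-0.8],[0,0,0]],
    [[0,0,-0.8],[0,0,0]],
    [[0,0,-0.8],[0,0,0]],
  ],
  gripper=0.6,
)

```text
time: 27.9
tool_pos: [0.489, -0.3548, 0.096]
tool_rot: [3.141, -0.015, 1.598]
contact_force: [0.9, 0.6, -1.1]
opening: 0.0736
grip_force: 0.0
```

Call:
send_rows(
  plan=[
    [[0,0,-1],[0,0,0]],
    [[-0.8,0,-1],[0,0,0]],
    [[-0.8,-0.8,-0.8],[0,0,0]],
    [[0,-1,0],[0,0,0]],
    [[0,-1,0],[0,0,0]],
    [[0,-1,0],[0,0,0]],
    [[0,-1,0],[0,0,0]],
    [[0,-0.5,0],[0,0,0]],
    [[0,0,0],[0,0,0]],
    [[0,0,0],[0,0,0]],
  ],
)

```text
time: 29.15
tool_pos: [0.3583, -0.3995, 0.164]
tool_rot: [3.141, -0.015, 1.598]
contact_force: [0.6, 0.1, 0.4]
opening: 0.0734
grip_force: 0.0
```

```bash
python3 - <<'E'
from m import *
s=robot.observe();print(s["tool_pos"],s["tool_rot"],s["contact_force"])
P={}
for n in("top","side"):
    i,d=read_camera(n); P[n]=i; W=world(n,d); H,S,V=cv2.split(cv2.cvtColor(i,cv2.COLOR_BGR2HSV)); z=W[...,2]
    for nm,m,h in(("plate",(H>18)&(H<32)&(S>130)&(V>90)&(z>.028)&(z<.05),.038),("foot",(z>.004)&(z<.018)&(S>60)&(H<25),.01)):
        m=m&(abs(W[...,0]-.49)<.08)&(abs(W[...,1]+.33)<.09)
        v,u=np.nonzero(m); p=W[m]
        r=cv2.minAreaRect(np.array([ray(n,a,b,h)[:2]*1000 for a,b in zip(u,v)],np.float32))
        print(n,nm,len(u),np.round(np.r_[r[0],r[1],r[2]],1))
        if nm=="plate":
            print(np.linalg.lstsq(np.c_[p[:,:2]-[.488,-.3265],np.ones(len(p))],p[:,2],rcond=None)[0])
a=np.hstack([cv2.resize(P["top"][200:340,250:560],(800,361)),])
b=cv2.resize(P["side"][205:480,180:400],(190,238)); c=np.zeros((600,800,3),np.uint8); c[:361]=a; c[362:600,:190]=b
c[362:600,200:550]=cv2.resize(P["side"][395:480,265:390],(350,238)); cv2.imwrite("pics/c5.png",c)
E
```

```text
[ 0.35829006 -0.39953226  0.16402307] [ 3.14089148 -0.01527863  1.59847862] [0.64858157 0.05043199 0.37588658]
top plate 1378 [ 486.9 -324.6   51.9  119.8    2.9]
[ 0.00061286 -0.00439105  0.03797827]
top foot 1284 [ 486.2 -324.1   90.6  129.7    1.9]
side plate 1958 [ 489.9 -327.    52.5  120.7    2.6]
[-0.00284379 -0.00716871  0.03798524]
side foot 1207 [ 489.6 -328.9   90.8  130.9    2.1]
```

View pics/c5.png

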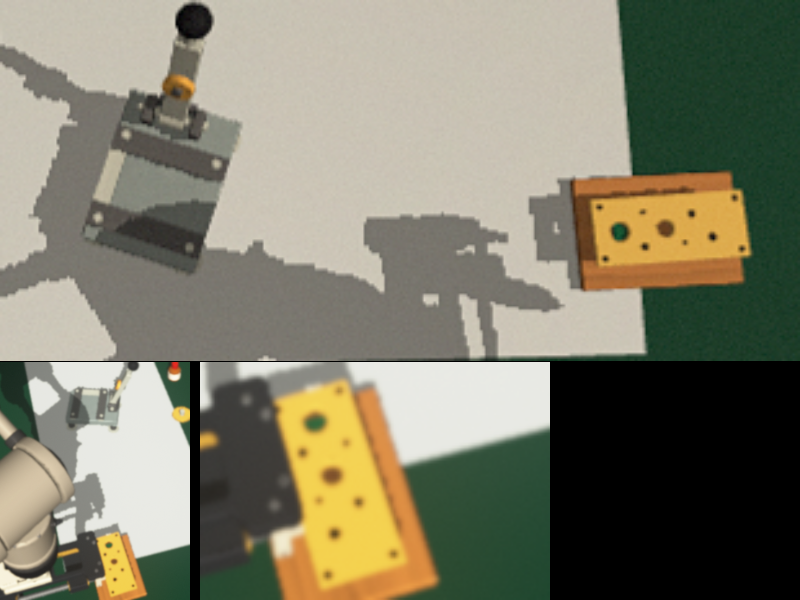

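The picture shows the clamp bar open and the plate flat on the rest. Its top is at 38 mm, its centre is within about 1 mm and its yaw within about 1°. The robot is clear.

```bash
python3 -c "
from cell import robot
print(robot.hand_in())"
```

```text
the job is handed in; nothing more can be done
None
```

I opened the clamp bar and it stays open on its own; the plate now lies drilled face up on the felt bars, within about 1 mm and 1° of centre. The job is handed in at about 29 s, with no verdict shown.

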